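Lift the hot lid off the larger drying pot

TASK

The lids of the two drying pots are hot, so never touch them with the gripper: take the standing lid lifter by its wooden handle, hook its foot under the loop of the larger lid and lift the lid off its pot, keeping it level. Lower it, without dropping it, flat onto the middle of the square ceramic tile and draw the lifter out of the loop. Then stand the lifter back upright on the bench, roughly where you took it from, and let go; the smaller lid stays where it is.

Things in the scene. Friction and masses are not known exactly. Their poses are not given: they have to be found in the camera images.
- lifter: C-shaped steel lid lifter, 165 mm tall, standing on its foot. Origin: centre of the foot's underside; x: the way the foot points (C's open side). Foot 50 (x) by 44 mm, 6 thick, front lip x 21 to 25, top at z 12. Strap 30 wide at x -25 to -20 rises to an arm, z 85 to 93. Wooden handle above the origin, 24 mm square, z 93 to 165: grip from above across either pair of faces. 0.25 kg.
- lid: Larger steel lid, 160 mm wide, 0.25-0.46 kg, loose on the larger fixed pot. Origin: axis, underside of its 136 wide, 8 deep plug, 67 mm over the bench; top face z 13. Rigid loop of 8 mm bar: straight top bar along y at x 0, underside z 57, top 65; uprights at y -46, +46. Window 84 wide, 44 high (z 13 to 57), open along x from both sides. Hung by the bar's middle it is level.
- small_lid: The smaller lid, to be left alone: same shape, 116 mm wide, on the smaller fixed pot. Origin on its axis at the underside of its plug, 54 mm over the bench; loop top 104 mm over the bench.
- tile: Square light ceramic tile fixed flat on the bench, 180 by 180 mm, 12 mm thick; the lid goes on it (lid origin then 12 mm over the bench). Origin: centre of its underside, on the bench. Bystanders between the things are at most 35 mm high.
Things that resemble listed ones, but are neither listed nor needed, are in the scene too. Leave any red look-alike of the lid alone. What is shaped like the lifter but yellow is not meant.

How it is judged (in metres and radians):
On the way, in this order (a step that is already met when the one before it is completed fails the run):
1. the larger lid hangs on the lifter, level, clear of its pot (height (world z) of lid above 0.095 m and angle between lid's own z axis and vertical below 0.2 rad and contact force between lifter and lid above 1 N), for 0.2 s.
2. the lid lies flat on the tile, free of the lifter (horizontal distance between lid and tile below 0.03 m and height (world z) of lid below 0.018 m and angle between lid's own z axis and vertical below 0.1 rad and contact force between lifter and lid below 0.1 N), for 0.2 s.
At the end, for the whole second after the job is handed in: The larger lid lies flat and at rest on the tile, its centre within 30 mm of the tile's centre; the lifter stands upright (within about 6 degrees) on the bench, at rest, within 60 mm of where it started and clear of the lid; the smaller lid is within 20 mm of its start (all of step 2 and linear speed of each of lid, lifter below 0.02 m/s and angle between lifter's own z axis and vertical below 0.1 rad and height (world z) of lifter below 0.008 m and distance of lifter from where it was at the start of the episode below 0.06 m and distance of small_lid from where it was at the start of the episode below 0.02 m); the robot touches nothing.
It fails at once if the gripper or arm touches a hot lid (contact force between any of the fingers, the arm and lid above 0.5 N or contact force between any of the fingers, the arm and small_lid above 0.5 N).
It fails at once if the larger lid tips by more than 20 degrees (angle between lid's own z axis and vertical above 0.35 rad).
It fails at once if the larger lid is dropped (it falls faster than 0.5 m/s within 50 mm of the tile) (height (world z) of lid below 0.06 m and linear speed of lid above 0.5 m/s).
It fails at once if the smaller lid is moved by more than 20 mm (distance of small_lid from where it was at the start of the episode above 0.02 m).
It also fails if it takes over 59 s, if anything falls off the work surface, if the arm or the gripper's body presses on something with over 40 N, if the wrist force passes 120 N, or if a joint passes its speed limit or range.

ROBOT

A 6-joint arm with a two-finger parallel gripper is mounted at the origin on the work surface. World frame = base frame: x ahead of the robot, y to its left, z up, the work surface at z = 0. Lengths are in m, angles in degrees, forces in N, time in s.
With the tool pointing down it reaches from about 0.3 to 0.75 m from the base axis. Payload 8.5 kg.
Tool frame: the origin (TCP) lies on the centre line of the jaws, within the pads' length; the fingertips stand 11 mm ahead of it and the grasp point (between the pads) lies 8 mm behind it; x points along the fingers, y is the direction in which the jaws open and shut, and the axes are right-handed (so a half turn about x gives the same grasp; the last joint's range is limited). The gripper opens to 85 mm and grips with 20 to 120 N. Pads are 22 mm wide; open, the fingers measure 114 mm over their backs; the gripper's body (76 mm by 85 mm) begins 54 mm behind the grasp point. The pads swing forward as they close: fully open they stand 13 mm farther back than shut.
Start: joints at [-89.628, 21.807, 74.336, -0, 83.858, -12.336], TCP at [0.121, -0.537, 0.242] pointing down, gripper open.
Joint ranges: [-178.18, 178.18], [-50.72, 133.34], [12.68, 142.11], [-81.47, 261.47], [9.98, 163.14], [-165.26, 165.26]. Speed limits (degrees/s): [136.94, 136.94, 180, 180, 180, 180].

INTERFACE

Orientations are given as a 3x3 rotation matrix whose columns are the frame's x, y, z axes.
In Python, from rig import env gives the robot as it stands.
- The arm moves only by the tool carry_out, never from a script. Its argument "motion" is a list that holds one entry, the list of rows, each a list of 7 numbers: the shift along the tool's x, y, z in cm, then the turn, a rotation vector about the tool's x, y, z in rad, then the finger opening in cm, from 0 to 8.54. A call has 1 to 5 rows; each row is the pose to reach, as a shift and turn from the pose commanded when the call began, along the tool's axes at that moment; what a row does not reach only later rows make up. A row lasts 1/12 s, in which the tool goes at most 41.7 mm and 7.16 degrees, less where a joint would pass 70% of its speed; a pose out of reach is approached as far as the arm can. A call with a gripper value outside its range is refused whole. The fingers move at their own pace and stop on an object; "grip_force" is the grip in N (left out, the last holds). Time passes only in rows, so rows that repeat a pose let the fingers close. It gives the time, the measured TCP pose, the force and the opening at its end, in the units of the state.
- env.observe(): the state, without advancing time (a new reading comes with each control period).
- env.get_image(name): name is "scene" or "top" or "wrist"; returns a dict with "image" (480x640x3 uint8, red, green, blue), "fov_y" (degrees; the focal length in pixels is half the picture's height over the tangent of half this angle, whatever the lens; pixels are square), "cx", "cy" (the principal point, pixels), "R" (3x3) and "t" (3): a world point X has camera coordinates R X + t. Camera axes: x right, y down, z forward; pixel columns grow to the right and rows downward; lengths in m; the calibration is good to about 2 mm. A picture is of the moment at which its call begins. There is no depth.
- env.close_job(): hands the job in, once; it reports no verdict.
The state is a dict: "time_s": time; "q": joint angles; "qvel": joint speeds; "joint_efforts": joint torques, N m; "position": TCP position; "tool_rot": TCP orientation; "ft_force": force on the tool from outside, world axes, zero at the start; "wrist_torque": the same for the moment, N m; "grip_width": finger opening in m.
Only numpy, scipy, OpenCV 4.12 (cv2) and the standard library are available. Lean on these libraries where they do the work, as an engineer would, in place of code of your own. Each camera call takes 0.05 s, during which the arm holds its last target. There are 200 camera calls.

## Working session

There is one attempt and no reset: what is moved stays moved. The work goes in short steps, Python scripts to look and compute and a tool call to move; the robot and the scene stay as the last step left them, time stands still between calls to the robot, and variables do not carry over. Pictures are saved under pics/ and viewed, on a budget of 10 in all, crops included, one or two more only if the job needs it, and the job is handed in when it is done.

Besides the shell and the picture viewer there is one more tool, called after "Request:" by a JSON object that holds its "name" and its "arguments". carry_out: Moves the arm, as the interface text tells. Its arguments: {"type":"object","properties":{"motion":{"type":"array","items":{"type":"array","items":{"type":"array","items":{"type":"number"}}}},"grip_force":{"type":"number"}},"required":["motion"]}

```bash
mkdir -p pics; ls; python3 - <<'E'
from rig import env
import cv2,json
for n in("top","scene"):
    d=env.get_image(n);cv2.imwrite(f"pics/{n}0.png",d["image"][:,:,::-1])
    print(n,d["fov_y"],d["cx"],d["cy"],d["R"],d["t"])
print(env.observe())
E
```

```text
pics
top 55.37902752279354 328.2598422689866 247.90191984253482 [[-0.0281896  -0.99958778  0.00544176]
 [-0.9978157   0.02781343 -0.05991862]
 [ 0.05974257 -0.00711896 -0.99818843]] [-0.0075124   0.47864354  0.95786167]
scene 47.889653051579536 320.81860939289993 242.59798320595118 [[ 0.07161147  0.99725799  0.01866268]
 [ 0.65262006 -0.03269747 -0.75697948]
 [-0.75429362  0.06638805 -0.65317208]] [-0.00741087 -0.23520261  1.40281261]
{'time_s': 0.1, 'q': array([-8.96271128e+01,  2.18370794e+01,  7.43782782e+01, -1.06738884e-03,
        8.38587593e+01, -1.23348672e+01]), 'qvel': array([ 0.09866717, -0.06531745, -0.08292637,  0.00205966, -0.11251255,
        0.00795371]), 'joint_efforts': array([ 1.15954375e-03, -4.49228418e+01, -2.31660229e+01, -2.39088522e-04,
        3.60702128e-03,  4.57197800e-07]), 'position': array([ 0.12098812, -0.53627605,  0.24178654]), 'tool_rot': array([[-2.69408747e-05,  2.19980170e-01, -9.75504343e-01],
       [ 1.29343623e-03, -9.75503520e-01, -2.19980020e-01],
       [-9.99999163e-01, -1.26767912e-03, -2.58249404e-04]]), 'ft_force': array([ 0.346863  , -0.47578388, -0.05307226]), 'wrist_torque': array([-0.03280232, -0.01854057,  0.0126205 ]), 'grip_width': 0.08553253834736164}
```

View pics/top0.png

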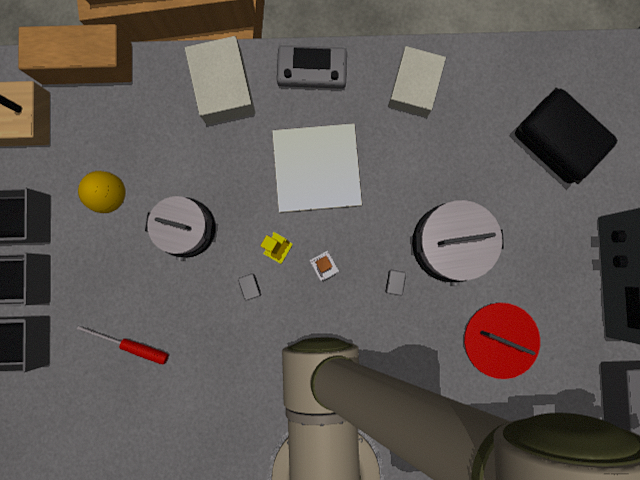

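View pics/scene0.png

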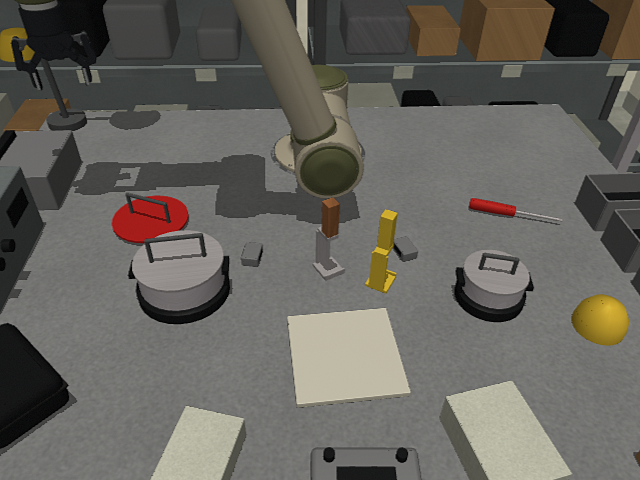

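The top view shows the lifter at about (323,265), the larger lid at (458,240), the tile with corners near (273,130), (355,124), (361,207) and (278,212), and the small lid at (180,225). The red lid and the yellow lifter are decoys. Next I'll look at an enlarged crop.

```bash
python3 - <<'E'
import cv2,numpy as np
a=cv2.imread("pics/top0.png");b=cv2.imread("pics/scene0.png")
f=lambda i,x,y,w,h,s:cv2.resize(i[y:y+h,x:x+w],None,fx=s,fy=s,interpolation=cv2.INTER_CUBIC)
A=f(a,298,240,50,50,6);C=f(a,405,190,110,100,4)
B=f(b,300,190,60,100,3);D=f(b,120,220,120,100,3)
im=np.zeros((720,780,3),np.uint8)
im[:300,:300]=A;im[:400,310:750]=C;im[:0]=0
im=im[:, :];im[400:700,10:190]=B;im[410:710,310:670]=D
cv2.imwrite("pics/crop1.png",im[:600] if 0 else cv2.resize(im,(650,600),interpolation=cv2.INTER_AREA))
E
```

```text
(no output)
```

View pics/crop1.png

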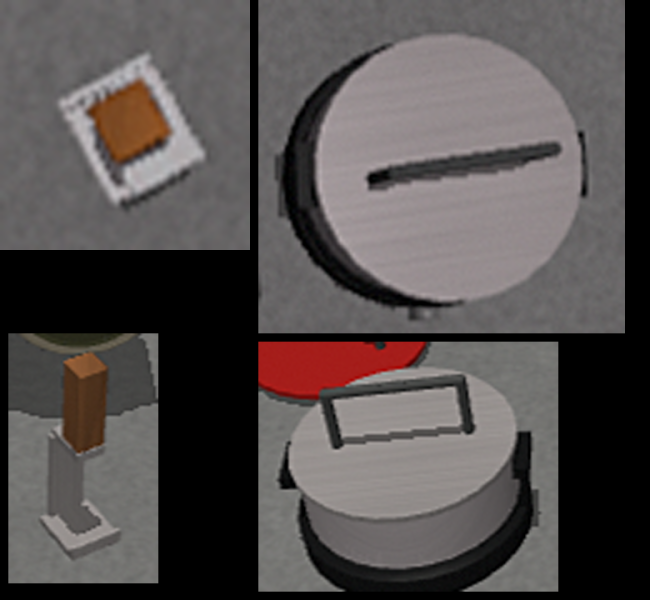

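The crops show the lifter's foot pointing towards the scene camera and to the right, with the strap at the back left. I'll turn the pixel readings into world poses.

```bash
cat > h.py <<'E'
from rig import env
import numpy as np
def cam(n):
    d=env.get_image(n);d["f"]=240/np.tan(np.radians(d["fov_y"]/2));d["R"]=np.array(d["R"]);d["t"]=np.array(d["t"]);return d
def bp(d,u,v,z):
    r=d["R"].T@np.array([(u-d["cx"])/d["f"],(v-d["cy"])/d["f"],1]);c=-d["R"].T@d["t"]
    return c+r*(z-c[2])/r[2]
def pj(d,X):
    p=d["R"]@np.array(X)+d["t"];return np.array([d["cx"]+d["f"]*p[0]/p[2],d["cy"]+d["f"]*p[1]/p[2]])
def go(lx,ly,z,yaw):
    "cm / rad shift in the present tool frame to put TCP at lx,ly,z, jaws (tool y) along yaw deg (mod 180), pointing down"
    from scipy.spatial.transform import Rotation as Ro
    o=env.observe();R=o["tool_rot"];s=100*R.T@(np.array([lx,ly,z])-o["position"])
    y=np.array([np.cos(np.radians(yaw)),np.sin(np.radians(yaw)),0]);y*=np.sign(y@R[:,1]);x=np.array([0,0,-1.])
    T=np.c_[x,y,np.cross(x,y)]
    print("pos",o["position"].round(4),"t",o["time_s"],"shift",s.round(2),"rot",Ro.from_matrix(R.T@T).as_rotvec().round(3))
E
python3 - <<'E'
from h import *
T=cam("top");S=cam("scene");P=lambda *a:print(*[x.round(4) if hasattr(x,'round') else x for x in a])
A=lambda x,y:(298+x/5-.4,240+y/5-.4)
C=lambda x,y:(405+(x-258.3)/3.333-.4,190+y/3.333-.4)
B=lambda x,y:(300+(x-8.3)/2.5-.3,190+(y-333.3)/2.5-.3)
D=lambda x,y:(120+(x-258.3)/2.5-.3,220+(y-341.7)/2.5-.3)
h=[bp(T,*A(*p),.165) for p in((87,108),(137,80),(170,133),(120,163))]
P("handle top",np.mean(h,0),np.mean([bp(S,*B(*p),.165) for p in((64,364),(83,354),(105,367),(86,378))],0))
f=[bp(T,*A(*p),.006) for p in((60,103),(147,55),(205,157),(122,207))]
P("foot",np.mean(f,0))
for q in(h,f):
  for i in range(4):
    e=q[(i+1)%4]-q[i];P(np.linalg.norm(e),np.degrees(np.arctan2(e[1],e[0])))
P("lid c",bp(T,*C(448.5,168),.08),"diam",bp(T,*C(316,168),.08)[1]-bp(T,*C(581,168),.08)[1])
b=[bp(T,*C(*p),.132) for p in((369,180),(560,149))];e=b[1]-b[0]
P("bar T",np.mean(b,0),np.linalg.norm(e),np.degrees(np.arctan2(e[1],e[0])))
b=[bp(S,*D(*p),.132) for p in((321,391),(466,378))];e=b[1]-b[0]
P("bar S",np.mean(b,0),np.linalg.norm(e),np.degrees(np.arctan2(e[1],e[0])))
t=[bp(T,*p,.012) for p in((273,130),(355,124),(361,207),(278,212))]
P("tile",np.mean(t,0),[np.linalg.norm(t[i]-t[i-1]).round(3) for i in range(4)])
t=[bp(S,*p,.012) for p in((288,317),(388,309),(409,394),(295,404))]
P("tile S",np.mean(t,0),[np.linalg.norm(t[i]-t[i-1]).round(3) for i in range(4)])
P("yellow",bp(T,275,242,.16),"smallid",bp(T,180,224,.067))
E
```

```text
handle top [ 0.441  -0.0102  0.165 ] [ 0.4425 -0.0108  0.165 ]
foot [ 0.4409 -0.0114  0.006 ]
0.0205 -62.3306
0.0224 -149.7068
0.0209 119.3298
0.023 29.4191
0.0425 -62.6786
0.0502 -152.0159
0.0414 119.3967
0.0518 29.2821
lid c [ 0.4826 -0.2859  0.08  ] diam 0.1582
bar T [ 0.4808 -0.2794  0.132 ] 0.1093 -82.3871
bar S [ 0.484  -0.2839  0.132 ] 0.0978 95.3322
tile [ 0.6513 -0.0011  0.012 ] [np.float64(0.179), np.float64(0.178), np.float64(0.182), np.float64(0.178)]
tile S [6.556e-01 6.000e-04 1.200e-02] [np.float64(0.176), np.float64(0.181), np.float64(0.178), np.float64(0.178)]
yellow [0.4829 0.076  0.16  ] smallid [0.5316 0.2765 0.067 ]
```

```bash
python3 - <<'E'
from h import *
go(.441,-.0107,.242,119.3)
E
```

```text
pos [ 0.121  -0.5364  0.242 ] t 0.2 shift [ 4.000e-02 -4.424e+01 -4.278e+01] rot [-0.29  -0.     0.001]
```

Request:
{"name": "carry_out", "arguments": {"motion": [[[0,-3,-2.9,0,0,0,8.5],[0,-6,-5.8,0,0,0,8.5],[0,-9,-8.7,0,0,0,8.5],[0,-12,-11.6,0,0,0,8.5],[0,-14.7,-14.2,0,0,0,8.5]]], "grip_force": 80}}

```text
time_s: 0.62
position: [0.2278, -0.3596, 0.2422]
tool_rot: [[0.0, 0.22, -0.976], [0.0, -0.976, -0.22], [-1.0, -0.0, -0.0]]
ft_force: [1.1, -1.1, -0.1]
grip_width: 0.0848
```

Request:
{"name": "carry_out", "arguments": {"motion": [[[0,-3,-2.9,0,0,0,8.5],[0,-6,-5.8,0,0,0,8.5],[0,-9,-8.7,0,0,0,8.5],[0,-12,-11.6,0,0,0,8.5],[0,-14.7,-14.2,0,0,0,8.5]]]}}

```text
time_s: 1.03
position: [0.3339, -0.185, 0.2425]
tool_rot: [[0.0, 0.22, -0.976], [-0.0, -0.976, -0.22], [-1.0, 0.0, -0.0]]
ft_force: [1.9, -1.0, 0.2]
grip_width: 0.0848
```

Request:
{"name": "carry_out", "arguments": {"motion": [[[0,-3,-2.9,0,0,0,8.5],[0,-6,-5.8,0,0,0,8.5],[0,-9,-8.7,-0.09,0,0,8.5],[0,-12,-11.6,-0.19,0,0,8.5],[0,-14.7,-14.2,-0.29,0,0,8.5]]]}}

```text
time_s: 1.45
position: [0.4402, -0.0101, 0.2424]
tool_rot: [[0.0, 0.495, -0.869], [0.0, -0.869, -0.495], [-1.0, 0.0, -0.0]]
ft_force: [0.4, -1.2, 0.4]
grip_width: 0.0848
```

```bash
python3 - <<'E'
from h import *
import cv2
go(.441,-.0107,.13,119.3)
d=cam("wrist");cv2.imwrite("pics/w1.png",d["image"][:,:,::-1])
for X in((.441,-.0107,.165),):print(pj(d,X))
np.save("w1.npy",dict(d),allow_pickle=True)
E
```

```text
pos [ 0.4402 -0.0101  0.2424] t 1.45 shift [11.24  0.09 -0.04] rot [ 0.006 -0.    -0.   ]
[319.31485707 255.90013227]
```

View pics/w1.png

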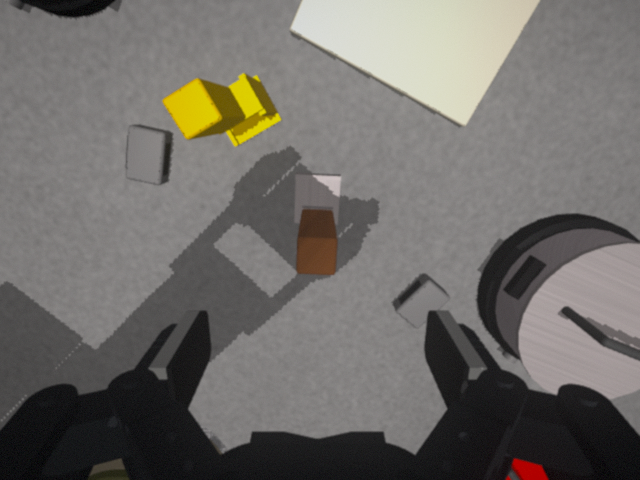

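The handle's top sits at (317,257) against a predicted (319,256), and the foot is aligned with the tool. The estimate holds, so I'm descending to grip.

Request:
{"name": "carry_out", "arguments": {"motion": [[[3,0.1,0,0,0,0,8.5],[6,0.1,0,0,0,0,8.5],[9,0.1,0,0,0,0,8.5],[10.5,0.1,0,0,0,0,8.5],[11.2,0.1,0,0,0,0,8.5]]]}}

```text
time_s: 1.92
position: [0.439, -0.0132, 0.1283]
tool_rot: [[-0.004, 0.49, -0.872], [0.001, -0.872, -0.49], [-1.0, -0.003, 0.003]]
ft_force: [0.4, -0.3, 0.2]
grip_width: 0.0854
```

Request:
{"name": "carry_out", "arguments": {"motion": [[[0,0,0,0,0,0,2],[0,0,0,0,0,0,2],[0,0,0,0,0,0,2],[0,0,0,0,0,0,2],[0,0,0,0,0,0,2]]]}}

```text
time_s: 2.33
position: [0.4404, -0.0136, 0.1311]
tool_rot: [[0.002, 0.49, -0.872], [-0.0, -0.872, -0.49], [-1.0, 0.001, -0.001]]
ft_force: [1.3, -0.8, 2.3]
grip_width: 0.0249
```

Request:
{"name": "carry_out", "arguments": {"motion": [[[0,0,0,0,0,0,1.5],[0,0,0,0,0,0,1.5],[0,0,0,0,0,0,1.5],[0,0,0,0,0,0,1.5],[0,0,0,0,0,0,1.5]]]}}

```text
time_s: 2.75
position: [0.4397, -0.0129, 0.1312]
tool_rot: [[0.0, 0.489, -0.872], [0.001, -0.872, -0.489], [-1.0, -0.001, -0.001]]
ft_force: [-2.9, 3.9, 8.0]
grip_width: 0.0234
```

Gripped at 23 mm. I'll lift 10 cm and turn towards the lid's yaw.

Request:
{"name": "carry_out", "arguments": {"motion": [[[-1,0,0,0,0,0,1.5],[-3,0,0,0,0,0,1.5],[-6,0,0,0,0,0,1.5],[-9,0,0,0,0,0,1.5],[-10,0,0,0,0,0,1.5]]]}}

```text
time_s: 3.17
position: [0.441, -0.0137, 0.2343]
tool_rot: [[0.006, 0.49, -0.872], [-0.002, -0.872, -0.49], [-1.0, 0.005, -0.004]]
ft_force: [-0.4, -0.2, -1.9]
grip_width: 0.0231
```

Request:
{"name": "carry_out", "arguments": {"motion": [[[0,0,0,0.1,0,0,1.5],[0,0,0,0.2,0,0,1.5],[0,0,0,0.3,0,0,1.5],[0,0,0,0.4,0,0,1.5],[0,0,0,0.4,0,0,1.5]]]}}

```text
time_s: 3.58
position: [0.4398, -0.0134, 0.2305]
tool_rot: [[-0.0, 0.108, -0.994], [-0.0, -0.994, -0.108], [-1.0, 0.0, 0.0]]
ft_force: [-1.2, -0.1, -2.2]
grip_width: 0.0231
```

```bash
python3 - <<'E'
from h import *
go(.4234,-.2908,.231,96.5)
E
```

```text
pos [ 0.4398 -0.0134  0.2305] t 3.5833 shift [-0.05 27.4   4.63] rot [-0.005  0.    -0.   ]
```

Request:
{"name": "carry_out", "arguments": {"motion": [[[-0.5,2,1,0,0,0,1.5],[-1,5,2,0,0,0,1.5],[-1,8,3,0,0,0,1.5],[-1,11,4,0,0,0,1.5],[-1,14,4.6,0,0,0,1.5]]]}}

```text
time_s: 4.0
position: [0.409, -0.1589, 0.2406]
tool_rot: [[0.0, 0.115, -0.993], [-0.0, -0.993, -0.115], [-1.0, 0.0, -0.0]]
ft_force: [1.2, -0.3, -1.3]
grip_width: 0.0235
```

Request:
{"name": "carry_out", "arguments": {"motion": [[[0,3,0,0,0,0,1.5],[0,6,0,0,0,0,1.5],[0,9,0,0,0,0,1.5],[0,12,0,0,0,0,1.5],[0,13.4,0,0,0,0,1.5]]]}}

```text
time_s: 4.42
position: [0.4248, -0.294, 0.2401]
tool_rot: [[-0.0, 0.113, -0.994], [-0.001, -0.994, -0.113], [-1.0, 0.001, 0.0]]
ft_force: [0.3, -0.0, -2.6]
grip_width: 0.0232
```

```bash
python3 - <<'E'
from h import *
import cv2
go(.4234,-.2908,.231,96.5)
w=cam("wrist")["image"];t=cam("top")["image"];s=cam("scene")["image"]
im=np.zeros((600,800,3),np.uint8)
im[:360,:480]=cv2.resize(w,(480,360))
im[:300,480:800]=cv2.resize(t[190:340,380:540],(320,300),interpolation=cv2.INTER_CUBIC)
im[360:600,:400]=cv2.resize(s[150:330,60:360],(400,240),interpolation=cv2.INTER_CUBIC)
c=s[195:315,110:270]
im[310:580,410:770]=cv2.resize(c,(360,270),interpolation=cv2.INTER_CUBIC)
cv2.imwrite("pics/c2.png",im[:,:,::-1])
E
```

```text
pos [ 0.4248 -0.294   0.2401] t 4.4167 shift [ 0.91 -0.33  0.11] rot [-0.     0.    -0.001]
```

View pics/c2.png

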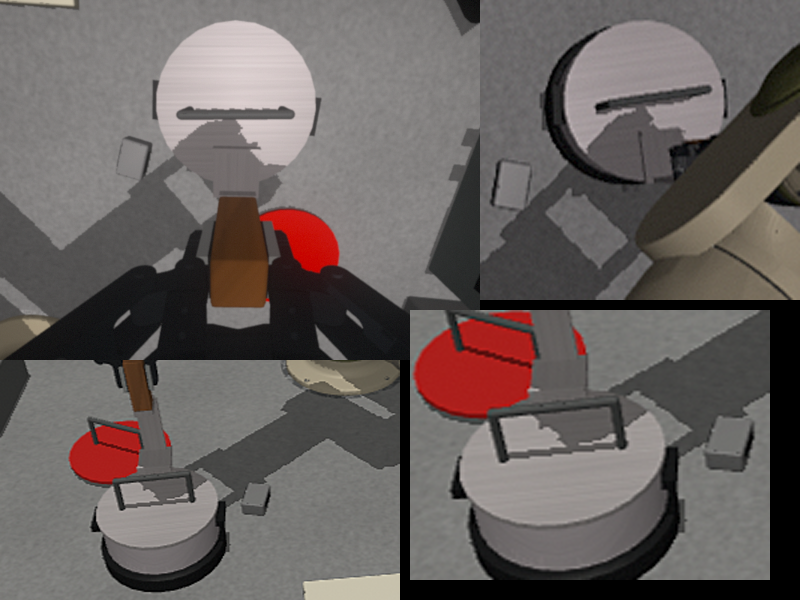

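In the wrist view the bar, centred at (235,114), runs parallel to the foot, which is centred at about (238,185). I'll lower to mid-window and go in under the bar.

Request:
{"name": "carry_out", "arguments": {"motion": [[[0.4,-0.2,0,0,0,0,1.5],[0.8,-0.2,0,0,0,0,1.5],[1.1,-0.2,0,0,0,0,1.5],[1.1,-0.2,0,0,0,0,1.5],[1.1,-0.2,0,0,0,0,1.5]]]}}

```text
time_s: 4.98
position: [0.4247, -0.2883, 0.2292]
tool_rot: [[-0.0, 0.112, -0.994], [0.0, -0.994, -0.112], [-1.0, -0.0, 0.0]]
ft_force: [0.2, 0.2, -2.2]
grip_width: 0.0236
```

Request:
{"name": "carry_out", "arguments": {"motion": [[[0,0,-1,0,0,0,1.5],[0,0,-2,0,0,0,1.5],[0,0,-3,0,0,0,1.5],[0,0,-4,0,0,0,1.5],[0,0,-4,0,0,0,1.5]]]}}

```text
time_s: 5.4
position: [0.4664, -0.2841, 0.2291]
tool_rot: [[0.001, 0.113, -0.994], [0.0, -0.994, -0.113], [-1.0, 0.0, -0.001]]
ft_force: [-0.7, 0.1, -2.5]
grip_width: 0.0231
```

```bash
python3 - <<'E'
from h import *
go(.483,-.284,.228,96.5)
E
```

```text
pos [ 0.4664 -0.2841  0.2291] t 5.4 shift [ 0.11  0.18 -1.65] rot [-0.    -0.001 -0.   ]
```

Request:
{"name": "carry_out", "arguments": {"motion": [[[0,0.1,-0.8,0,0,0,1.5],[0,0.2,-1.6,0,0,0,1.5],[0,0.2,-1.6,0,0,0,1.5],[-0.7,0.2,-1.6,0,0,0,1.5],[-1.4,0.2,-1.6,0,0,0,1.5]]]}}

```text
time_s: 5.82
position: [0.4803, -0.2846, 0.2437]
tool_rot: [[-0.001, 0.111, -0.994], [0.001, -0.994, -0.111], [-1.0, -0.001, 0.001]]
ft_force: [0.2, 0.5, -2.5]
grip_width: 0.0232
```

Request:
{"name": "carry_out", "arguments": {"motion": [[[-0.3,0,0,0,0,0,1.5],[-0.6,0,0,0,0,0,1.5],[-0.8,0,0,0,0,0,1.5],[-1.0,0,0,0,0,0,1.5],[-1.2,0,0,0,0,0,1.5]]]}}

```text
time_s: 6.23
position: [0.4803, -0.2845, 0.2551]
tool_rot: [[-0.001, 0.111, -0.994], [0.001, -0.994, -0.111], [-1.0, -0.001, 0.001]]
ft_force: [-0.1, 0.5, -6.2]
grip_width: 0.0235
```

```bash
python3 - <<'E'
from h import *
import cv2
go(.483,-.284,.228,96.5);print(env.observe()["ft_force"])
w=cam("wrist")["image"];s=cam("scene")["image"]
im=np.zeros((420,800,3),np.uint8)
im[:300,:400]=cv2.resize(w,(400,300))
im[:420,400:]=cv2.resize(s[140:308,90:250],(400,420),interpolation=cv2.INTER_CUBIC)
cv2.imwrite("pics/c3.png",im[:,:,::-1])
E
```

```text
pos [ 0.4803 -0.2845  0.2551] t 6.2333 shift [ 2.71 -0.02 -0.28] rot [-0.002  0.001  0.001]
[-0.1426691   0.52260133 -6.1830409 ]
```

View pics/c3.png

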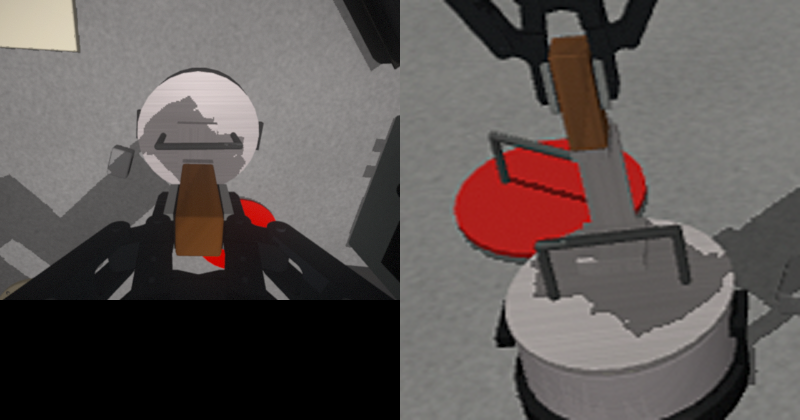

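The wrist force rose by 3.7 N, about 0.38 kg, so the lid hangs on the foot and looks level. Raising it slowly.

Request:
{"name": "carry_out", "arguments": {"motion": [[[-0.3,0,0,0,0,0,1.5],[-0.8,0,0,0,0,0,1.5],[-1.4,0,0,0,0,0,1.5],[-2.0,0,0,0,0,0,1.5],[-2.6,0,0,0,0,0,1.5]]]}}

```text
time_s: 6.75
position: [0.4806, -0.2847, 0.2822]
tool_rot: [[0.0, 0.112, -0.994], [-0.0, -0.994, -0.112], [-1.0, 0.0, -0.0]]
ft_force: [-0.3, -0.2, -6.9]
grip_width: 0.0231
```

Request:
{"name": "carry_out", "arguments": {"motion": [[[-0.6,0,0,0,0,0,1.5],[-1.2,0,0,0,0,0,1.5],[-1.7,0,0,0,0,0,1.5],[-2.0,0,0,0,0,0,1.5],[-2.2,0,0,0,0,0,1.5]]]}}

```text
time_s: 7.17
position: [0.4806, -0.2847, 0.3038]
tool_rot: [[0.0, 0.112, -0.994], [-0.0, -0.994, -0.112], [-1.0, 0.0, -0.0]]
ft_force: [0.2, 0.2, -5.9]
grip_width: 0.0232
```

Request:
{"name": "carry_out", "arguments": {"motion": [[[0,0,0,0,0,0,1.5],[0,0,0,0,0,0,1.5],[0,0,0,0,0,0,1.5],[0,0,0,0,0,0,1.5],[0,0,0,0,0,0,1.5]]]}}

```text
time_s: 7.58
position: [0.4805, -0.2846, 0.3031]
tool_rot: [[-0.0, 0.112, -0.994], [0.0, -0.994, -0.112], [-1.0, -0.0, 0.0]]
ft_force: [-0.1, -0.4, -6.5]
grip_width: 0.0231
```

```bash
python3 - <<'E'
from h import *
import cv2
go(.651,-.001,.30,96.5);print(env.observe()["ft_force"])
s=cam("scene")["image"]
cv2.imwrite("pics/c4.png",cv2.resize(s[80:320,60:320],(520,480),interpolation=cv2.INTER_CUBIC)[:,:,::-1])
E
```

```text
pos [ 0.4805 -0.2846  0.3031] t 7.5833 shift [  0.32 -26.28 -20.11] rot [-0.002  0.     0.   ]
[-0.07727647 -0.37466726 -6.45253044]
```

View pics/c4.png

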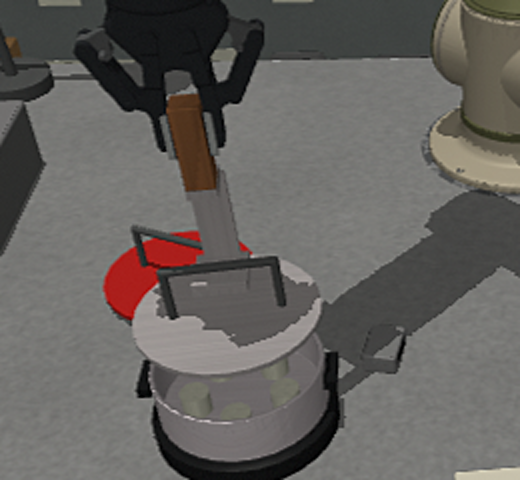

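The lid hangs level and clear of the pot. I'll carry it to the tile with a gentle ramp.

Request:
{"name": "carry_out", "arguments": {"motion": [[[0,-0.3,-0.2,0,0,0,1.5],[0,-0.9,-0.7,0,0,0,1.5],[0,-1.9,-1.4,0,0,0,1.5],[0,-3.2,-2.4,0,0,0,1.5],[0,-4.6,-3.5,0,0,0,1.5]]]}}

```text
time_s: 8.05
position: [0.5108, -0.2337, 0.3034]
tool_rot: [[0.0, 0.111, -0.994], [0.0, -0.994, -0.111], [-1.0, -0.0, -0.0]]
ft_force: [0.3, -0.2, -6.0]
grip_width: 0.0233
```

Request:
{"name": "carry_out", "arguments": {"motion": [[[0,-1.6,-1.2,0,0,0,1.5],[0,-3.2,-2.4,0,0,0,1.5],[0,-4.8,-3.6,0,0,0,1.5],[0,-6.4,-4.8,0,0,0,1.5],[0,-8,-6,0,0,0,1.5]]]}}

```text
time_s: 8.47
position: [0.5616, -0.1467, 0.3034]
tool_rot: [[0.0, 0.112, -0.994], [0.0, -0.994, -0.112], [-1.0, -0.0, -0.0]]
ft_force: [-0.8, 0.4, -6.2]
grip_width: 0.0229
```

Request:
{"name": "carry_out", "arguments": {"motion": [[[0,-1.6,-1.2,0,0,0,1.5],[0,-3.2,-2.4,0,0,0,1.5],[0,-4.8,-3.6,0,0,0,1.5],[0,-6.4,-4.8,0,0,0,1.5],[0,-8,-6,0,0,0,1.5]]]}}

```text
time_s: 8.88
position: [0.6121, -0.0603, 0.3033]
tool_rot: [[-0.0, 0.112, -0.994], [0.0, -0.994, -0.112], [-1.0, -0.0, 0.0]]
ft_force: [0.2, 0.1, -6.3]
grip_width: 0.0231
```

Request:
{"name": "carry_out", "arguments": {"motion": [[[0,-1.6,-1.2,0,0,0,1.5],[0,-3,-2.4,0,0,0,1.5],[0,-4.2,-3.4,0,0,0,1.5],[0,-5.1,-4.2,0,0,0,1.5],[0,-5.7,-4.6,0,0,0,1.5]]]}}

```text
time_s: 9.3
position: [0.6516, 0.0013, 0.303]
tool_rot: [[-0.0, 0.113, -0.994], [0.001, -0.994, -0.113], [-1.0, -0.001, 0.0]]
ft_force: [0.3, -0.2, -6.1]
grip_width: 0.0233
```

```bash
python3 - <<'E'
from h import *
import cv2
go(.651,-.001,.196,96.5);print(env.observe()["ft_force"])
S=cam("scene");T=cam("top")
im=np.zeros((480,800,3),np.uint8)
im[:480,:440]=cv2.resize(S["image"][180:420,240:460],(440,480),interpolation=cv2.INTER_CUBIC)
im[:360,440:]=cv2.resize(T["image"][110:230,258:378],(360,360),interpolation=cv2.INTER_CUBIC)
cv2.imwrite("pics/c5.png",im[:,:,::-1])
E
```

```text
pos [0.6516 0.0013 0.303 ] t 9.3 shift [10.7   0.22  0.08] rot [0.    0.    0.001]
[ 0.26977661 -0.20457894 -6.11626752]
```

View pics/c5.png

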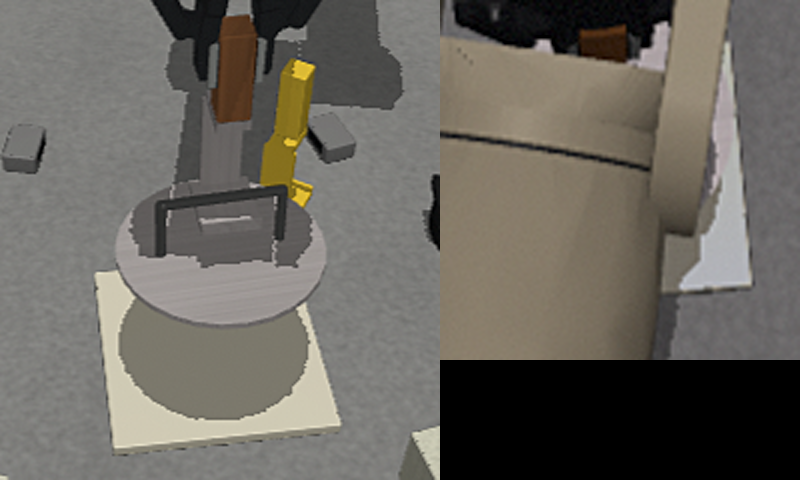

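Request:
{"name": "carry_out", "arguments": {"motion": [[[0.5,0.1,0,0,0,0,1.5],[1.5,0.2,0,0,0,0,1.5],[2.8,0.2,0,0,0,0,1.5],[4.1,0.2,0,0,0,0,1.5],[5.4,0.2,0,0,0,0,1.5]]]}}

```text
time_s: 9.82
position: [0.6506, -0.0039, 0.2486]
tool_rot: [[-0.0, 0.11, -0.994], [-0.0, -0.994, -0.11], [-1.0, 0.0, 0.0]]
ft_force: [-0.2, -0.6, -6.7]
grip_width: 0.0234
```

Request:
{"name": "carry_out", "arguments": {"motion": [[[1.2,0,0,0,0,0,1.5],[2.2,0,0,0,0,0,1.5],[3.0,0,0,0,0,0,1.5],[3.5,0,0,0,0,0,1.5],[3.8,0,0,0,0,0,1.5]]]}}

```text
time_s: 10.23
position: [0.651, -0.0032, 0.2108]
tool_rot: [[-0.001, 0.111, -0.994], [0.0, -0.994, -0.111], [-1.0, -0.0, 0.001]]
ft_force: [-0.5, 0.6, -5.7]
grip_width: 0.0231
```

```bash
python3 - <<'E'
from h import *
S=cam("scene")
print(bp(S,350.5,307,.134))
go(.651,-.001,.194,96.5);print(env.observe()["ft_force"])
E
```

```text
[0.66458222 0.00203602 0.134     ]
pos [ 0.651  -0.0031  0.2106] t 10.2833 shift [ 1.66 -0.2  -0.03] rot [-0.002  0.001  0.   ]
[-0.66758566  0.80069413 -6.86367381]
```

Request:
{"name": "carry_out", "arguments": {"motion": [[[0.2,-0.1,0.2,0,0,0,1.5],[0.5,-0.2,0.4,0,0,0,1.5],[0.8,-0.2,0.4,0,0,0,1.5],[1.1,-0.2,0.4,0,0,0,1.5],[1.3,-0.2,0.4,0,0,0,1.5]]]}}

```text
time_s: 10.7
position: [0.6469, -0.0013, 0.198]
tool_rot: [[-0.0, 0.112, -0.994], [0.0, -0.994, -0.112], [-1.0, -0.0, 0.0]]
ft_force: [-0.9, -0.2, -6.5]
grip_width: 0.0233
```

Request:
{"name": "carry_out", "arguments": {"motion": [[[0.2,0,0,0,0,0,1.5],[0.4,0,0,0,0,0,1.5],[0.6,0,0,0,0,0,1.5],[0.8,0,0,0,0,0,1.5],[1.0,0,0,0,0,0,1.5]]]}}

```text
time_s: 11.12
position: [0.6472, -0.0014, 0.1887]
tool_rot: [[0.001, 0.112, -0.994], [-0.0, -0.994, -0.112], [-1.0, 0.0, -0.001]]
ft_force: [-0.9, -0.2, -2.7]
grip_width: 0.0233
```

Request:
{"name": "carry_out", "arguments": {"motion": [[[0.2,0,0,0,0,0,1.5],[0.4,0,0,0,0,0,1.5],[0.6,0,0,0,0,0,1.5],[0.6,0,0,0,0,0,1.5],[0.6,0,0,0,0,0,1.5]]]}}

```text
time_s: 11.53
position: [0.647, -0.0013, 0.1822]
tool_rot: [[-0.0, 0.112, -0.994], [0.0, -0.994, -0.112], [-1.0, -0.0, 0.0]]
ft_force: [0.4, -0.7, -2.1]
grip_width: 0.0232
```

```bash
python3 - <<'E'
from h import *
import cv2
go(.651,-.001,.181,96.5);print(env.observe()["ft_force"])
S=cam("scene")
cv2.imwrite("pics/c6.png",cv2.resize(S["image"][220:420,260:440],(540,600),interpolation=cv2.INTER_CUBIC)[:,:,::-1])
E
```

```text
pos [ 0.647  -0.0013  0.1822] t 11.5333 shift [ 0.12  0.01 -0.4 ] rot [-0.002  0.     0.   ]
[ 0.36373013 -0.70904831 -2.05842623]
```

View pics/c6.png

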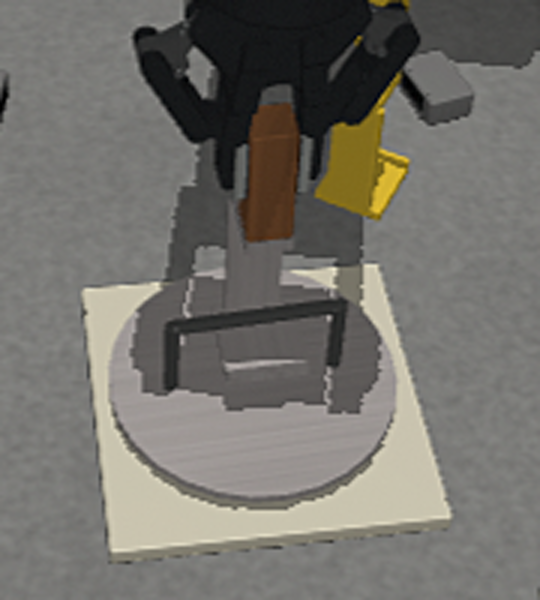

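The lid lies flat and centred on the tile, and the foot is free in the window (force back to -2.1 N). Drawing the lifter out.

Request:
{"name": "carry_out", "arguments": {"motion": [[[0,0,0.5,0,0,0,1.5],[0,0,1.5,0,0,0,1.5],[0,0,2.5,0,0,0,1.5],[0,0,3.5,0,0,0,1.5],[0,0,4.5,0,0,0,1.5]]]}}

```text
time_s: 12.0
position: [0.6015, -0.0064, 0.1825]
tool_rot: [[0.0, 0.112, -0.994], [-0.0, -0.994, -0.112], [-1.0, 0.0, -0.0]]
ft_force: [0.1, -0.6, -2.6]
grip_width: 0.023
```

Request:
{"name": "carry_out", "arguments": {"motion": [[[0,0,1.0,0,0,0,1.5],[0,0,2.0,0,0,0,1.5],[0,0,2.5,0,0,0,1.5],[0,0,2.5,0,0,0,1.5],[0,0,2.5,0,0,0,1.5]]]}}

```text
time_s: 12.42
position: [0.5776, -0.0092, 0.1826]
tool_rot: [[0.001, 0.111, -0.994], [-0.0, -0.994, -0.111], [-1.0, 0.0, -0.001]]
ft_force: [0.2, -0.4, -2.0]
grip_width: 0.0231
```

Request:
{"name": "carry_out", "arguments": {"motion": [[[-1,0,0,0,0,0,1.5],[-2.5,0,0,0,0,0,1.5],[-4,0,0,0,0,0,1.5],[-5,0,0,0,0,0,1.5],[-5,0,0,0,0,0,1.5]]]}}

```text
time_s: 12.83
position: [0.5785, -0.0092, 0.235]
tool_rot: [[0.005, 0.112, -0.994], [-0.001, -0.994, -0.112], [-1.0, 0.002, -0.005]]
ft_force: [1.2, -0.2, -1.8]
grip_width: 0.0232
```

```bash
python3 - <<'E'
from h import *
import cv2
go(.440,-.0129,.232,119.3);print(env.observe()["ft_force"])
S=cam("scene")
cv2.imwrite("pics/c7.png",cv2.resize(S["image"][120:420,220:460],(480,600),interpolation=cv2.INTER_CUBIC)[:,:,::-1])
E
```

```text
pos [ 0.5785 -0.0092  0.235 ] t 12.8333 shift [ 0.23 -1.18 13.8 ] rot [-0.399 -0.004 -0.002]
[ 1.15995368 -0.22953154 -1.77448013]
```

View pics/c7.png

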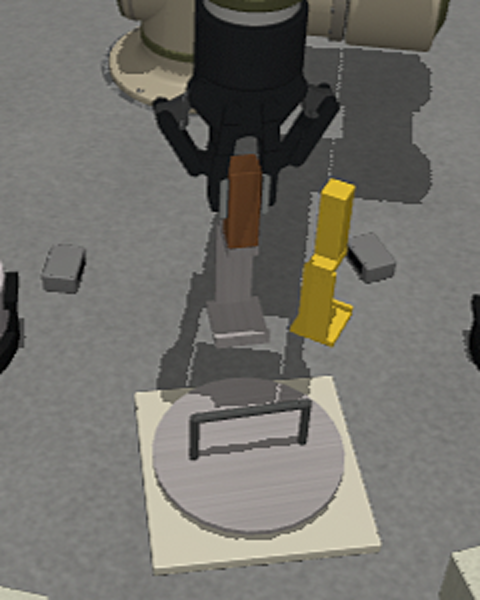

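The lid is alone on the tile and the lifter is clear. Returning the lifter to its start.

Request:
{"name": "carry_out", "arguments": {"motion": [[[0,-0.2,2,0,0,0,1.5],[0,-0.5,5,0,0,0,1.5],[0,-0.8,8.5,0,0,0,1.5],[0,-1.1,11.5,0,0,0,1.5],[0,-1.2,13.8,0,0,0,1.5]]]}}

```text
time_s: 13.3
position: [0.4363, -0.0121, 0.2314]
tool_rot: [[-0.002, 0.112, -0.994], [0.001, -0.994, -0.112], [-1.0, -0.001, 0.002]]
ft_force: [-0.6, -1.4, -1.0]
grip_width: 0.0231
```

Request:
{"name": "carry_out", "arguments": {"motion": [[[0,0,0,-0.1,0,0,1.5],[0,0,0,-0.2,0,0,1.5],[0,0,0,-0.3,0,0,1.5],[0,0,0,-0.4,0,0,1.5],[0,0,0,-0.4,0,0,1.5]]]}}

```text
time_s: 13.72
position: [0.4387, -0.0125, 0.2317]
tool_rot: [[-0.001, 0.493, -0.87], [0.0, -0.87, -0.493], [-1.0, -0.001, 0.001]]
ft_force: [0.1, 0.1, -2.0]
grip_width: 0.0229
```

Request:
{"name": "carry_out", "arguments": {"motion": [[[1.5,0,0,0,0,0,1.5],[3.5,0,0,0,0,0,1.5],[5.5,0,0,0,0,0,1.5],[7.5,0,0,0,0,0,1.5],[8.3,0,0,0,0,0,1.5]]]}}

```text
time_s: 14.13
position: [0.4378, -0.0122, 0.1469]
tool_rot: [[-0.004, 0.487, -0.873], [0.001, -0.873, -0.487], [-1.0, -0.003, 0.003]]
ft_force: [-0.0, 0.4, -3.3]
grip_width: 0.0234
```

```bash
python3 - <<'E'
from h import *
go(.440,-.0129,.1312,119.3);print(env.observe()["ft_force"])
E
```

```text
pos [ 0.4378 -0.0122  0.1469] t 14.1333 shift [ 1.57  0.17 -0.17] rot [-0.003  0.003  0.003]
[-0.01743515  0.41496859 -3.29389274]
```

Request:
{"name": "carry_out", "arguments": {"motion": [[[0.3,0,0,0,0,0,1.5],[0.6,0,0,0,0,0,1.5],[0.9,0,0,0,0,0,1.5],[1.1,0,0,0,0,0,1.5],[1.2,0,0,0,0,0,1.5]]]}}

```text
time_s: 14.55
position: [0.4391, -0.0126, 0.1376]
tool_rot: [[0.001, 0.489, -0.872], [-0.0, -0.872, -0.489], [-1.0, 0.001, -0.001]]
ft_force: [-0.9, -0.5, -3.2]
grip_width: 0.023
```

Request:
{"name": "carry_out", "arguments": {"motion": [[[0.1,0,0,0,0,0,1.5],[0.2,0,0,0,0,0,1.5],[0.3,0,0,0,0,0,1.5],[0.3,0,0,0,0,0,1.5],[0.3,0,0,0,0,0,1.5]]]}}

```text
time_s: 14.97
position: [0.4389, -0.0126, 0.1344]
tool_rot: [[0.0, 0.49, -0.872], [-0.0, -0.872, -0.49], [-1.0, 0.0, -0.0]]
ft_force: [0.4, -0.7, -2.4]
grip_width: 0.0232
```

Request:
{"name": "carry_out", "arguments": {"motion": [[[0.1,0,0,0,0,0,1.5],[0.2,0,0,0,0,0,1.5],[0.3,0,0,0,0,0,1.5],[0.3,0,0,0,0,0,1.5],[0.3,0,0,0,0,0,1.5]]]}}

```text
time_s: 15.38
position: [0.4389, -0.0126, 0.1313]
tool_rot: [[-0.0, 0.49, -0.872], [0.0, -0.872, -0.49], [-1.0, -0.0, 0.0]]
ft_force: [-0.3, 0.1, -1.9]
grip_width: 0.0233
```

Request:
{"name": "carry_out", "arguments": {"motion": [[[0.05,0,0,0,0,0,1.5],[0.1,0,0,0,0,0,1.5],[0.1,0,0,0,0,0,1.5],[0.1,0,0,0,0,0,1.5],[0.1,0,0,0,0,0,1.5]]]}}

```text
time_s: 15.8
position: [0.4391, -0.0125, 0.1312]
tool_rot: [[0.001, 0.49, -0.872], [-0.0, -0.872, -0.49], [-1.0, 0.001, -0.001]]
ft_force: [-2.8, 1.6, 8.6]
grip_width: 0.0231
```

It's in contact (+8.6 N). Releasing and rising.

Request:
{"name": "carry_out", "arguments": {"motion": [[[0,0,0,0,0,0,3],[0,0,0,0,0,0,5],[0,0,0,0,0,0,8.5],[0,0,0,0,0,0,8.5],[0,0,0,0,0,0,8.5]]]}}

```text
time_s: 16.22
position: [0.439, -0.0126, 0.1303]
tool_rot: [[-0.0, 0.49, -0.872], [0.0, -0.872, -0.49], [-1.0, -0.0, 0.0]]
ft_force: [0.3, -0.0, -0.3]
grip_width: 0.0766
```

Request:
{"name": "carry_out", "arguments": {"motion": [[[0,0,0,0,0,0,8.5],[-1,0,0,0,0,0,8.5],[-3,0,0,0,0,0,8.5],[-6,0,0,0,0,0,8.5],[-9,0,0,0,0,0,8.5]]]}}

```text
time_s: 16.63
position: [0.4385, -0.0125, 0.2211]
tool_rot: [[-0.002, 0.49, -0.872], [0.001, -0.872, -0.49], [-1.0, -0.001, 0.001]]
ft_force: [1.0, -0.8, 0.0]
grip_width: 0.0849
```

Request:
{"name": "carry_out", "arguments": {"motion": [[[-3,0,0,0,0,0,8.5],[-6,0,0,0,0,0,8.5],[-8,0,0,0,0,0,8.5],[-8,0,0,0,0,0,8.5],[-8,0,0,0,0,0,8.5]]]}}

```text
time_s: 17.05
position: [0.439, -0.0126, 0.3007]
tool_rot: [[0.002, 0.49, -0.872], [-0.0, -0.872, -0.49], [-1.0, 0.001, -0.001]]
ft_force: [-0.6, 0.3, -0.8]
grip_width: 0.085
```

```bash
python3 - <<'E'
from h import *
import cv2
go(.440,-.0129,.1312,119.3);print(env.observe()["ft_force"])
S=cam("scene")
print(pj(S,(.4409,-.0114,0)),pj(S,(.441,-.0107,.165)))
cv2.imwrite("pics/c8.png",S["image"][:,:,::-1])
E
```

```text
pos [ 0.439  -0.0126  0.3007] t 17.05 shift [16.95  0.05 -0.05] rot [ 0.    -0.001 -0.001]
[-0.61339561  0.25210034 -0.84709347]
[327.2837992  269.33538408] [330.13539369 202.16406319]
```

View pics/c8.png

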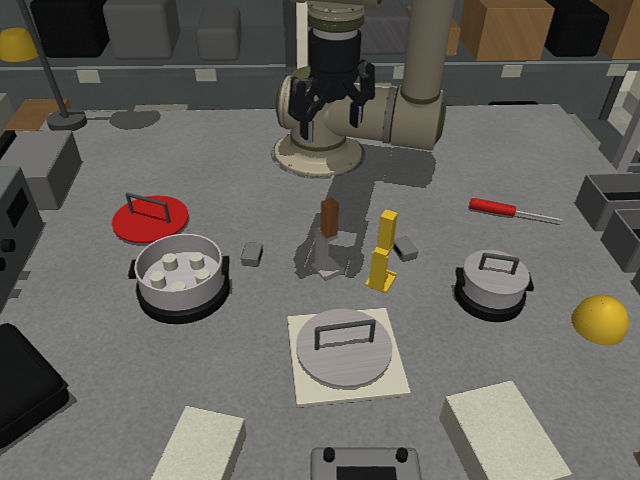

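The lifter stands upright with its handle top at about (330,203), against a predicted (330,202). The lid is flat in the middle of the tile, with its centre at about (344,348). The small lid at (495,275) hasn't moved. Handing in.

```bash
python3 - <<'E'
from h import *
S=cam("scene");print(bp(S,344,348,.025),"tile S .6556 .0006")
print(env.close_job())
E
```

```text
[ 0.65578278 -0.00177403  0.025     ] tile S .6556 .0006
the job is handed in; nothing more can be done
None
```

The job is done and handed in after about 17 s of robot time. The larger lid lies on the tile, the lifter is back at its start, and the smaller lid was not touched. The hand-in reports no verdict.

I gripped the lifter by its handle, hooked the foot under the larger lid's loop and lifted it level (about 0.38 kg by the wrist force). I then carried it across, lowered it slowly onto the tile, drew the foot out and stood the lifter back before letting go.

Last checks, from the scene camera and the arm's readings:
- **Lid:** it lies flat, with its centre about 2–3 mm from the tile's centre.
- **Lifter:** it stands upright, with its handle top within about 1 pixel of where it started.
- **Smaller lid:** it is at the same place in the picture as before.
- **Gripper:** it is open and well above everything, with the wrist force near zero.

**Disagreements:** none of the checks failed. The two cameras gave the tile's centre about 4 mm apart, and while the lid was hanging the scene camera put it about 9 mm too far forward against the tile. I moved it back 4 mm before setting it down.

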